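# Shelve a polished cover with the lifter

## Task

Slide the lifter's blade well under the polished round cover that lies on the open wooden rail stand, carry the cover level on the blade to the empty grey tray, set it down flat and centred on that tray's two rails with the blade still beneath it, and draw the blade out. Then hang the lifter on the rack with its wooden grip resting across both pegs and leave it hanging still. Never touch either cover with the gripper or arm, never tip or drop a cover, and leave the stored cover, carton, can and bearing where they are.

Things in the scene. Friction and masses are not known exactly. Their poses are not given: they have to be found in the camera images.
- lifter: Spatula-like lifter standing on its blade. Origin: blade underside, below the neck; x to the front edge, z up. Blade 3 thick, 74 wide (y), x = -75 to 130 (front edge). Heel weight on it at x = -73 to -43, up to z = 21. Neck of diameter 14 at x = 0, up to z = 60. Wooden grip block 70 (x) by 24 (y), z = 60 to 105, gripped across y from above. 280 g, balances under the neck.
- lifter_pan (a point): Point on top of the blade, 80 in front of the neck axis and 50 behind the front edge: it should come under the cover's centre. Axes as the lifter's.
- lifter_grip (a point): Middle of the wooden grip on the neck axis, 85 above the blade's underside, 20 below the grip's top, 25 above the grip's underside. Axes as the lifter's.
- lifter_head (a point): Centre of the underside of the wooden grip, where it meets the neck, 60 above the blade's underside: this face rests on the pegs when hung. Axes as the lifter's.
- cover: The polished steel wheel cover to be moved: flat disc of diameter 130, 5 thick, with a boss of diameter 48 rising 6 more in the middle of its top; 0.18 kg. Origin: centre of its underside, z up. It starts lying on the stand's rails.
- stand: Fixed open wooden rail stand, no walls. Origin: centre of underside; enter it along its +x (away from the robot). Base 140 (x) by 130, 4 thick; two rails along x, 130 long, 10 wide, inner faces 96 apart, tops at z = 26: a free channel 22 high under the cover, open at front and back.
- stand_seat (a point): Centre of the stand at the height of the rail tops (z = 26). Axes as the stand's.
- tray: Empty grey steel tray, fixed. Origin: centre of underside; open on its -x side (to the robot). Floor 140 (x) by 180 (y), 4 thick; walls 45 high on both y sides (170 between) and at the back (inner face x = 70). Two rails along x, 130 long, 10 wide, inner faces 96 apart, tops at z = 26.
- tray_seat (a point): Centre of the empty tray at the height of the rail tops (z = 26): where the cover's origin must come to rest. Axes as the tray's.
- full_tray: The other grey tray, same as the empty one, fixed; it already holds the stored cover.
- stored_cover: A second cover, the same as the first, lying on the full tray's rails; leave it alone. Origin: centre of its underside.
- rack: Fixed rack. Origin: centre of the post's front face, at counter height. Post 22 by 56, top z = 158; foot x = -30 to 55, 60 wide, 12 high. Two level pegs, diameter 10, point to its -x (to the robot): axes at z = 150, y = +-23, 90 long, ending in 16 balls (30 clear between). The neck goes between them, lifter x along rack y, either way round.
- rack_hang (a point): Point midway between the two pegs, 50 in front of the post, at the height of the pegs' upper side (z = 155): lifter_head belongs here. Axes as the rack's.
- carton: Cardboard carton 110 x 70 x 85, leave alone. Origin: centre of its underside.
- can: Closed steel can, diameter 60, 75 high, leave alone. Origin: centre of its underside.
- bearing: Dark steel bearing ring, diameter 64, 18 high, lying flat, leave alone. Origin: centre of its underside.
There are look-alikes about, which are no part of the job. Leave any red look-alike of the lifter alone.

How it is judged:
On the way, in this order (a step that is already met when the one before it is completed fails the run):
1. the blade is slid under the cover while the cover still lies on the stand: lifter_pan within 40 mm of the cover's centre, seen from above, and below it; the cover moved less than 30 mm (horizontal distance between lifter_pan and cover below 0.04 m and z of lifter_pan in the frame of cover below 0.002 m and distance of cover from where it was at the start of the episode below 0.03 m), for 0.05 s.
2. the cover rides on the blade, lifted at least 9 mm off the rail height, tilted less than 0.35 rad (horizontal distance between lifter_pan and cover below 0.05 m and z of lifter_pan in the frame of cover below 0.002 m and height (world z) of cover above 0.035 m and contact force between cover and lifter above 0.2 N and angle between cover's own z axis and vertical below 0.35 rad), for 0.2 s.
3. the cover lies on the empty tray's rails, with the blade still beneath it (horizontal distance between cover and tray_seat below 0.02 m and z of cover in the frame of tray_seat between -0.003 and 0.003 m and angle between cover's own z axis and vertical below 0.06 rad and horizontal distance between lifter_pan and cover below 0.06 m and z of lifter_pan in the frame of cover below 0.002 m), for 0.05 s.
4. the blade is drawn out from under the cover, which stays on the rails (horizontal distance between cover and tray_seat below 0.02 m and z of cover in the frame of tray_seat between -0.003 and 0.003 m and angle between cover's own z axis and vertical below 0.06 rad and horizontal distance between lifter_pan and cover above 0.115 m), for 0.1 s.
At the end, for the whole second after the job is handed in: Cover at rest on the empty tray's rails: within 20 mm of the tray centre, rail height (3 mm), level (0.06 rad). Lifter hanging still: neck between the pegs, within 30 mm of the hanging point along them and 20 mm across, grip underside on the pegs (6 mm), level within 0.2 rad (horizontal distance between cover and tray_seat below 0.02 m and z of cover in the frame of tray_seat between -0.003 and 0.003 m and angle between cover's own z axis and vertical below 0.06 rad and x of lifter_head in the frame of rack_hang between -0.03 and 0.03 m and y of lifter_head in the frame of rack_hang between -0.02 and 0.02 m and z of lifter_head in the frame of rack_hang between -0.006 and 0.006 m and angle between lifter's own z axis and vertical below 0.2 rad and linear speed of each of cover, lifter below 0.03 m/s and angular speed of lifter below 0.3 rad/s); the robot touches nothing.
It fails at once if the gripper or arm touches a cover (contact force between any of the fingers, the arm and cover above 0.3 N or contact force between any of the fingers, the arm and stored_cover above 0.3 N).
It fails at once if the cover is tipped more than 0.4 rad (angle between cover's own z axis and vertical above 0.4 rad).
It fails at once if the cover falls: off the rails or the blade to below 12 mm, or faster than 1.0 m/s (height (world z) of cover below 0.012 m or linear speed of cover above 1 m/s).
It fails at once if a bystander is moved: the stored cover, carton, can or bearing by more than 15 mm (distance of any of stored_cover, carton, can, bearing from where it was at the start of the episode above 0.015 m).
It also fails if it takes over 67 s, if anything falls off the work surface, if the arm or the gripper's body presses on something with over 40 N, if the wrist force passes 120 N, or if a joint passes its speed limit or range.

## Robot

A 6-joint arm with a two-finger parallel gripper is mounted at the origin on the work surface. World frame = base frame: x ahead of the robot, y to its left, z up, the work surface at z = 0. Lengths are in m, angles in rad, forces in N, time in s.
With the tool pointing down it reaches from about 0.3 to 0.775 m from the base axis. Payload 14.6 kg.
Tool frame: the origin (TCP) lies on the centre line of the jaws, within the pads' length; the fingertips stand arm.tip_reach ahead of it and the grasp point (between the pads) lies 2 mm behind it (arm.tip_reach is the distance from the TCP to the fingertips, in m); z points along the fingers, y is the line along which they close (so a half turn about z gives the same grasp; the last joint's range is limited). The gripper opens to 94 mm and grips with 3 to 60 N. Pads are 16 mm wide; open, the fingers measure 119 mm over their backs; the gripper's body (75 mm by 177 mm) begins 78 mm behind the grasp point.
Start: joints at [1.036, 0.3, 1.521, -0, 1.321, -0.067], TCP at [0.248, 0.491, 0.222] pointing down, gripper open.
Joint ranges: [-3.03, 3.03], [-0.79, 2.21], [0.23, 2.52], [-1.04, 4.18], [0, 3.07], [-2.55, 2.55]. Speed limits (rad/s): [2.22, 2.22, 2.57, 3.14, 3.14, 3.14].

## Interface

Orientations are given as a rotation vector (axis times angle).
In Python, from station import arm gives the robot as it stands.
- The arm moves only by the tool arm_command, never from a script. Its argument "increments" is a list that holds one entry, the list of rows, each a list of 7 numbers: the shift along the tool's x, y, z as a fraction of full scale, then the turn, a rotation vector about the tool's x, y, z as a fraction of full scale, then the closure, from -1 (fully open) to 1 (shut). In form: [[[dx, dy, dz, rx, ry, rz, claw], ...]]. A call has 1 to 8 rows; each row is the pose to reach, as a shift and turn from the pose commanded when the call began, along the tool's axes at that moment; what a row does not reach only later rows make up. Full scale, the value 1, is 100 cm for a shift and 90 degrees for a turn. A row lasts 1/12 s, in which the tool goes at most 41.7 mm and 7.16 degrees, less where a joint would pass 70% of its speed; a pose out of reach is approached as far as the arm can. A call with a number of a shift or a turn outside -1 to 1 is refused whole. A call with a gripper value outside its range is refused whole. The fingers move at their own pace and stop on an object; "grip_force" is the grip in N (left out, the last holds). Time passes only in rows, so rows that repeat a pose let the fingers close. It gives the time, the measured TCP pose, the force, the opening and the grip force at its end, in the units of the state.
- arm.get_obs(): the state, without advancing time (a new reading comes with each control period).
- arm.get_image(name): name is "side" or "top" or "wrist"; returns a dict with "image" (400x640x3 uint8, red, green, blue), "intrinsics" (3x3 intrinsics, pixels), "dist" ([k1, k2, p1, p2, k3] as OpenCV has them; the pictures are not rectified), "R" (3x3) and "t" (3): a world point X has camera coordinates R X + t. Camera axes: x right, y down, z forward; pixel columns grow to the right and rows downward; lengths in m; the calibration is good to about 2 mm. A picture is of the moment at which its call begins. There is no depth.
- arm.hand_in(): hands the job in; it is judged then, once.
The state is a dict: "clock": time; "joint_pos": joint angles; "joint_velocities": joint speeds; "joint_torque": joint torques, N m; "position": TCP position; "ee_rot": TCP orientation; "contact_force": force on the tool from outside, world axes, zero at the start; "wrist_torque": the same for the moment, N m; "gripper_width": opening from 0.0 (shut) to 1.0 (fully open); "gripper_force": force on a finger pad.
Only numpy, scipy, OpenCV 4.12 (cv2) and the standard library are available. Lean on these libraries where they do the work, as an engineer would, in place of code of your own. Each camera call takes 0.05 s, during which the arm holds its last target. There are 200 camera calls.

## Working session

There is one attempt and no reset: what is moved stays moved. The work goes in short steps, Python scripts to look and compute and a tool call to move; the robot and the scene stay as the last step left them, time stands still between calls to the robot, and variables do not carry over. Pictures are saved under pics/ and viewed, at most 10 in all, crops included, and the job is handed in when it is done.

Besides the shell and the picture viewer there is one more tool, called after "Request:" in YAML: its name, and indented under it one key for each argument. arm_command: Moves the arm, as the interface text tells. Its arguments: {"type":"object","properties":{"increments":{"type":"array","items":{"type":"array","items":{"type":"array","items":{"type":"number","minimum":-1,"maximum":1}}}},"grip_force":{"type":"number"}},"required":["increments"]}

```bash
mkdir -p pics
python3 - <<'E'
from station import arm
import cv2,pickle
d={}
for n in("top","side"):
    r=arm.get_image(n); d[n]=r; cv2.imwrite(f"pics/{n}0.png",r["image"][:,:,::-1])
    print(n,r["intrinsics"],r["dist"],r["R"],r["t"])
pickle.dump(d,open("im0.pkl","wb"))
print(arm.get_obs(),arm.tip_reach)
E
```

```text
top [[378.65542169   0.         321.67042341]
 [  0.         378.65542169 201.33961527]
 [  0.           0.           1.        ]] [0.01739475 0.         0.         0.         0.        ] [[-0.02332592 -0.999628    0.01413393]
 [-0.99683046  0.0221804  -0.07640065]
 [ 0.07605873 -0.01587124 -0.99697702]] [-0.00282656  0.4884429   1.18279819]
side [[513.15263828   0.         316.82287399]
 [  0.         513.15263828 203.41548856]
 [  0.           0.           1.        ]] [-0.13623387  0.          0.          0.          0.        ] [[ 0.99891653 -0.04504811 -0.01168032]
 [-0.04095899 -0.7318748  -0.68020705]
 [ 0.02209351  0.67994849 -0.73292696]] [-0.46406385  0.12039181  1.78198949]
{'clock': 0.1, 'joint_pos': array([ 1.03640554e+00,  3.00421150e-01,  1.52148631e+00, -3.37666946e-05,
        1.32068805e+00, -6.66217029e-02]), 'joint_velocities': array([-1.68125690e-04, -1.67924345e-03, -1.38229096e-03, -2.86918848e-03,
       -1.85761875e-05,  1.50774327e-03]), 'joint_torque': array([ 3.13992619e-03, -5.32648194e+01, -3.53288341e+01,  7.09666614e-02,
        2.35524040e-02,  1.74877073e-05]), 'position': array([0.24791005, 0.49073164, 0.22195381]), 'ee_rot': array([-7.28014927e-01, -3.05580228e+00,  1.51977599e-03]), 'contact_force': array([-0.38766992, -0.28689189,  0.52897746]), 'wrist_torque': array([ 0.02255451, -0.01147268,  0.07143928]), 'gripper_force': 0.0, 'gripper_width': 0.9991849952744711} 0.017
```

View pics/top0.png

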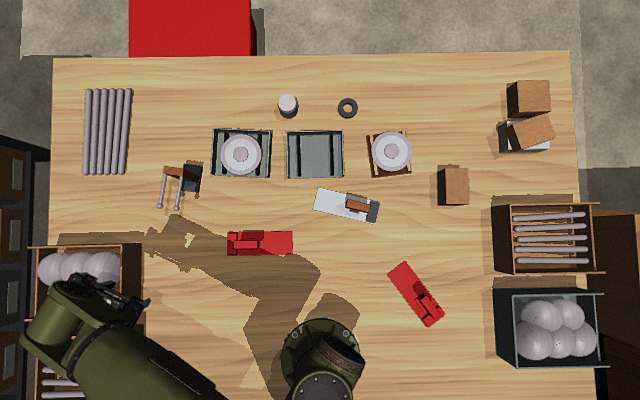

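View pics/side0.png

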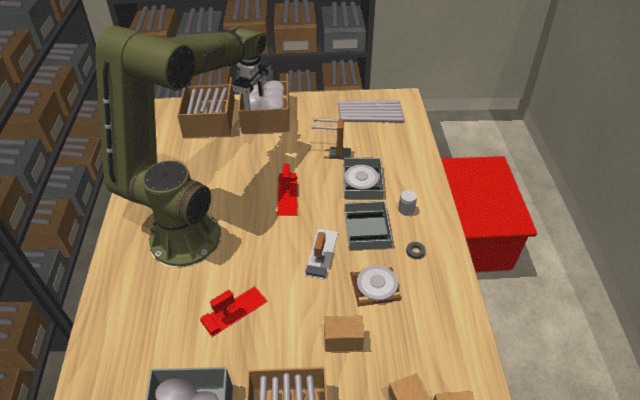

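The overview shows the possible lifters: grey with a wooden grip at top (347,205), red at (260,243) and red at (415,295). The possible covers are one on the wooden stand at (391,152) and one in a grey tray at (240,155). The empty tray is at (315,154). By the description I choose the grey lifter and the cover on the wooden stand, and check both in a close crop.

Run:
```python
import cv2,pickle
d=pickle.load(open("im0.pkl","rb"))
a=d["top"]["image"][120:230,270:430,::-1]
cv2.imwrite("pics/c1.png",cv2.resize(a,None,fx=5,fy=5,interpolation=cv2.INTER_CUBIC))
a=d["top"]["image"][115:215,150:280,::-1]
cv2.imwrite("pics/c2.png",cv2.resize(a,None,fx=6,fy=6,interpolation=cv2.INTER_CUBIC))
a=d["side"]["image"][110:310,295:425,::-1]
cv2.imwrite("pics/c3.png",cv2.resize(a,None,fx=3,fy=3,interpolation=cv2.INTER_CUBIC))
```

```text
(no output)
```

View pics/c1.png

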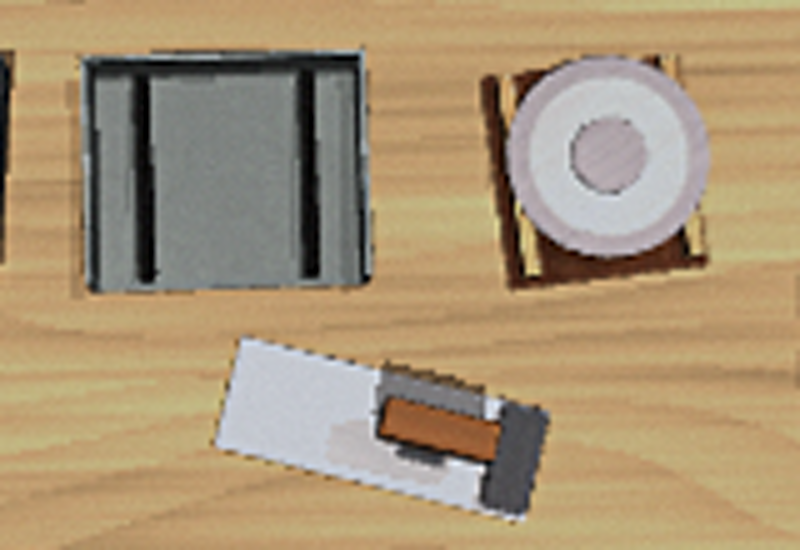

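View pics/c2.png

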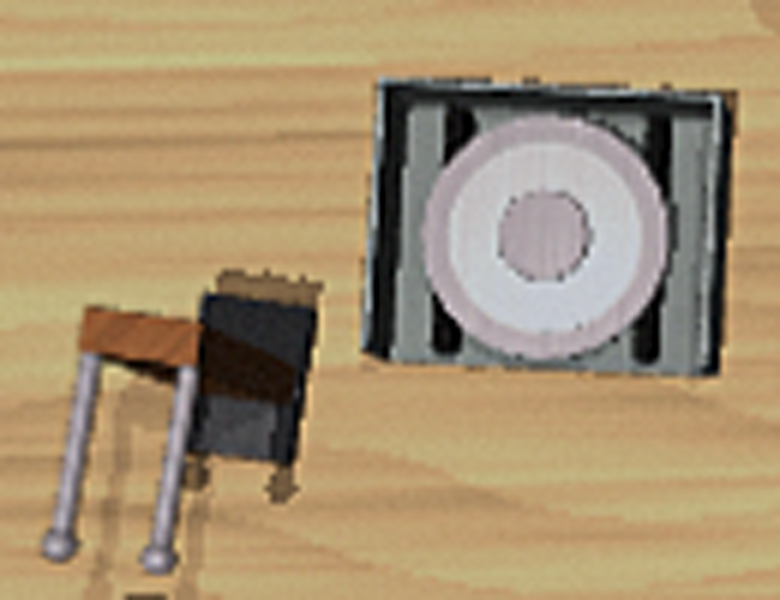

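View pics/c3.png

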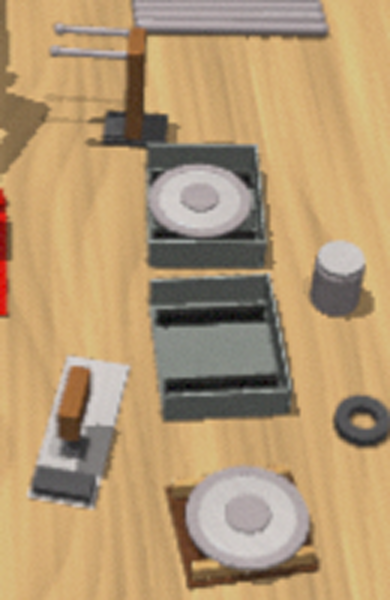

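The crops confirm the choice. The plain grey-bladed lifter with its brown grip has its front edge to the left (c1 227,392) and its heel to the right (c1 515,460). The cover on the brown stand has its boss at c1 (609,155), and the empty tray sits at the left of c1. In c2 the rack's pegs point down to balls at (60,545) and (158,557). Next I fit the poses.

```bash
cat > h.py <<'E'
import numpy as np,cv2,pickle
from scipy.optimize import least_squares
from scipy.spatial.transform import Rotation as Ro
d=pickle.load(open("im0.pkl","rb"))
CR={"c1":("top",270,120,5),"c2":("top",150,115,6),"c3":("side",295,110,3)}
def proj(n,P,dd=d):
    c=dd[n];return cv2.projectPoints(np.array(P,float),cv2.Rodrigues(c["R"])[0],c["t"],c["intrinsics"],c["dist"])[0][:,0]
def pix(cr,uv):
    n,x,y,s=CR[cr];return (np.array(uv,float)+.5)/s-.5+[x,y]
def fit(obs,x0):
    def world(p,P):
        c,s=np.cos(p[2]),np.sin(p[2]);P=np.array(P,float)/1000
        return np.c_[p[0]+c*P[:,0]-s*P[:,1],p[1]+s*P[:,0]+c*P[:,1],P[:,2]]
    def res(p):
        return np.concatenate([(proj(CR[k][0],world(p,[a for a,b in v]))-pix(k,[b for a,b in v])).ravel() for k,v in obs.items()])
    r=least_squares(res,x0,loss="soft_l1")
    return r.x,np.round(res(r.x).reshape(-1,2),1).tolist()
E
python3 - <<'E'
from h import *
def sh(n,o,x0):
    p,r=fit(o,x0);print(n,p.round(4),r)
sh("lifter",{"c1":[((130,37,3),(215,446)),((130,-37,3),(240,338)),((-75,37,3),(524,520)),((35,-12,105),(390,397)),((35,12,105),(378,435)),((-35,-12,105),(502,422)),((-35,12,105),(496,462))],
 "c3":[((130,37,3),(71,358)),((130,-37,3),(130,366)),((-75,37,3),(28,498))]},[.4,-.05,1.4])
sh("tray",{"c1":[((72,88,45),(83,58)),((72,-88,45),(367,50)),((-65,53,26),(145,282)),((-65,-53,26),(310,277))],"c3":[((-70,88,45),(148,282)),((70,88,45),(267,274))]},[.5,0,0])
sh("stand",{"c1":[((-65,53,26),(533,275)),((-65,-53,26),(698,254)),((65,-53,26),(670,55)),((65,53,26),(507,80)),((-70,65,4),(510,290)),((-70,-65,4),(708,265)),((70,65,4),(485,78))]},[.5,-.2,0.1])
sh("cover",{"c1":[((0,0,37),(609,155)),((0,0,31),(608,156))],"c3":[((0,0,37),(249,513))]},[.5,-.2,0])
for e in(-90,-82):
 sh("rack%d"%e,{"c2":[((e,23,150),(60,545)),((e,-23,150),(158,557)),((22,28,158),(84,308)),((22,-28,158),(202,322)),((0,28,158),(81,352)),((55,30,12),(205,295)),((55,-30,12),(318,308)),((-30,-30,12),(292,462))],"c3":[((e,23,150),(60,29)),((e,-23,150),(55,51))]},[.5,.4,0])
sh("full",{"c2":[((72,88,45),(378,80)),((72,-88,45),(732,95))],"c3":[((72,-88,45),(267,240))]},[.5,.2,0])
E
```

```text
lifter [ 0.4682 -0.1192  1.311 ] [[-0.2, 0.1], [0.3, -0.6], [0.2, 0.3], [-0.3, -0.6], [0.3, -0.4], [0.4, -0.1], [-0.2, -0.2], [-1.4, -0.6], [-0.3, -0.0], [-0.4, -0.1]]
tray [0.6369 0.0042 0.0013] [[0.1, 0.3], [-0.7, 0.7], [0.0, -0.7], [0.5, -0.4], [0.2, -0.5], [-0.4, 0.5]]
stand [ 0.6388 -0.2355  0.0995] [[0.1, 0.0], [0.1, 0.2], [0.0, 0.1], [-0.1, -1.0], [0.1, 0.0], [0.3, 0.2], [-0.5, 0.1]]
cover [ 0.644  -0.2383  0.    ] [[0.1, -0.4], [-0.1, -0.2], [-0.6, 0.0]]
rack-90 [ 0.5618  0.4035 -0.1718] [[0.1, -0.1], [0.1, 0.4], [0.4, -0.5], [0.6, 0.2], [-0.6, -0.1], [-0.2, -0.7], [-0.3, -0.1], [-0.6, 0.5], [-0.2, 0.4], [-0.1, 0.5]]
rack-82 [ 0.5593  0.404  -0.1771] [[0.3, -2.1], [0.3, -1.5], [0.2, 0.3], [0.5, 1.1], [-0.7, 0.7], [-0.2, 0.0], [-0.4, 0.8], [-0.8, 1.3], [1.2, 0.5], [1.3, 0.5]]
full [ 0.6473  0.2372 -0.0573] [[0.5, 0.0], [-2.2, -0.3], [-0.3, 1.2]]
```

```bash
cat >> h.py <<'E'
def go(o,p,yaw):
    "rows shift/turn (full-scale units) from state o to TCP p, tool down with tool x at world yaw"
    R=Ro.from_rotvec(o["ee_rot"]);T=Ro.from_euler("z",yaw)*Ro.from_euler("x",np.pi)
    s=R.inv().apply(np.array(p)-o["position"]);r=(R.inv()*T).as_rotvec()/(np.pi/2)
    print(np.round(s,4),np.round(r,4),"norm mm",(np.linalg.norm(s)*1000).round(),"deg",(np.linalg.norm(r)*90).round(1))
def st(o):
    R=Ro.from_rotvec(o["ee_rot"]).as_matrix();print("t",o["clock"],"p",o["position"].round(4),"toolx yaw",np.arctan2(R[1,0],R[0,0]).round(4),"tz",R[:,2].round(4),"F",o["contact_force"].round(2),"w",round(o["gripper_width"],3),"gf",o["gripper_force"],"j",o["joint_pos"].round(3))
E
python3 - <<'E'
from h import *
from station import arm
o=arm.get_obs();st(o)
for y in(1.311,1.311-np.pi): go(o,[.468,-.119,.2],y)
go(o,[.468,-.119,.085],1.311)
E
```

```text
t 0.1 p [0.2479 0.4907 0.222 ] toolx yaw 2.6738 tz [-5.e-04 -9.e-04 -1.e+00] F [-0.39 -0.29  0.53] w 0.999 gf 0.0 j [ 1.036  0.3    1.521 -0.     1.321 -0.067]
[-0.4714 -0.445   0.0224] [-6.000e-04  4.000e-04  8.676e-01] norm mm 649.0 deg 78.1
[-0.4714 -0.445   0.0224] [-4.0000e-04 -6.0000e-04 -1.1324e+00] norm mm 649.0 deg 101.9
[-0.4714 -0.4449  0.1374] [-6.000e-04  4.000e-04  8.676e-01] norm mm 663.0 deg 78.1
```

Request:
arm_command:
  increments:
    - [[-0.471,-0.445,0.022,0,0,0.868,-1],[-0.471,-0.445,0.022,0,0,0.868,-1],[-0.471,-0.445,0.022,0,0,0.868,-1],[-0.471,-0.445,0.022,0,0,0.868,-1],[-0.471,-0.445,0.022,0,0,0.868,-1],[-0.471,-0.445,0.022,0,0,0.868,-1],[-0.471,-0.445,0.022,0,0,0.868,-1],[-0.471,-0.445,0.022,0,0,0.868,-1]]

```text
clock: 0.77
position: [0.3609, 0.1756, 0.2111]
ee_rot: [2.111, 2.327, 0.0]
contact_force: [1.4, 0.2, 0.7]
gripper_width: 0.998
gripper_force: 0.0
```

```bash
cat > s.py <<'E'
import sys
from h import *
from station import arm
o=arm.get_obs();st(o)
for a in sys.argv[1:]:
    v=[float(x) for x in a.split(",")];go(o,v[:3],v[3])
E
python3 s.py .468,-.119,.2,1.311
```

```text
t 0.7667 p [0.3609 0.1756 0.2111] toolx yaw 1.668 tz [ 1.e-04  0.e+00 -1.e+00] F [1.38 0.18 0.72] w 0.998 gf 0.0 j [ 0.361 -0.028  1.921 -0.     1.248  0.264]
[-0.3036  0.078   0.0111] [ 1.000e-04 -0.000e+00  2.273e-01] norm mm 314.0 deg 20.5
```

Request:
arm_command:
  increments:
    - [[-0.304,0.078,0.011,0,0,0.227,-1],[-0.304,0.078,0.011,0,0,0.227,-1],[-0.304,0.078,0.011,0,0,0.227,-1],[-0.304,0.078,0.011,0,0,0.227,-1],[-0.304,0.078,0.011,0,0,0.227,-1],[-0.304,0.078,0.011,0,0,0.227,-1],[-0.304,0.078,0.011,0,0,0.227,-1],[-0.304,0.078,0.011,0,0,0.227,-1]]

```text
clock: 1.43
position: [0.4703, -0.1205, 0.1996]
ee_rot: [-2.486, -1.92, 0.001]
contact_force: [-0.2, 1.1, -0.4]
gripper_width: 1.002
gripper_force: 0.0
```

```bash
python3 s.py .468,-.119,.2,1.311
python3 - <<'E'
from station import arm
from h import *
r=arm.get_image("wrist");pickle.dump(r,open("w.pkl","wb"))
im=r["image"][:,:,::-1].copy()
for P in[(-75,37,3),(-75,-37,3),(130,37,3),(130,-37,3),(35,12,105),(35,-12,105),(-35,12,105),(-35,-12,105)]:
    c,s=np.cos(1.311),np.sin(1.311);P=np.array(P)/1000
    u=proj("w",[[.4682+c*P[0]-s*P[1],-.1192+s*P[0]+c*P[1],P[2]]],{"w":r})[0];cv2.circle(im,tuple(map(int,u)),3,(0,255,0),1)
cv2.imwrite("pics/w1.png",im)
E
```

```text
t 1.4333 p [ 0.4703 -0.1205  0.1996] toolx yaw 1.3151 tz [-5.e-04 -2.e-04 -1.e+00] F [-0.22  1.12 -0.36] w 1.002 gf 0.0 j [-0.326  0.177  1.728 -0.     1.237 -0.07 ]
[ 0.0008 -0.0026 -0.0004] [-0.0003  0.0002  0.0026] norm mm 3.0 deg 0.2
```

View pics/w1.png

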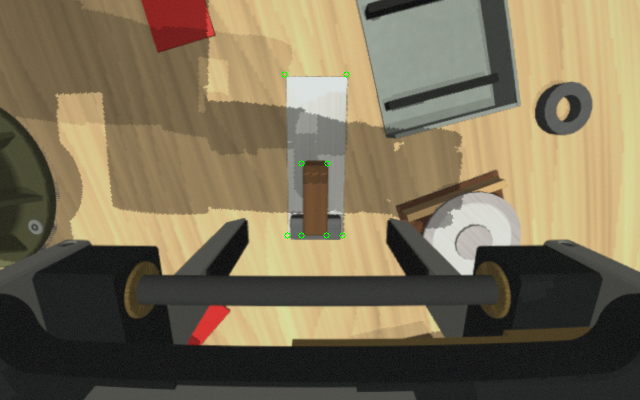

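The wrist view shows the lifter in line with its fitted outline (green corners at 285–347, 75–237), so the fit is good. I descend and close.

Request:
arm_command:
  increments:
    - [[0.001,-0.002,0.035,0,0,0.002,-1],[0.001,-0.002,0.07,0,0,0.002,-1],[0.001,-0.002,0.1,0,0,0.002,-1],[0.001,-0.002,0.115,0,0,0.002,-1],[0.001,-0.002,0.115,0,0,0.002,-1],[0.001,-0.002,0.115,0,0,0.002,-1],[0.001,-0.002,0.115,0,0,0.002,1],[0.001,-0.002,0.115,0,0,0.002,1]]
  grip_force: 50

```text
clock: 2.15
position: [0.4688, -0.1156, 0.0865]
ee_rot: [2.486, 1.918, 0.002]
contact_force: [0.1, -0.6, -0.3]
gripper_width: 0.893
gripper_force: 0.0
```

Request:
arm_command:
  increments:
    - [[0,0,0,0,0,0,1],[0,0,0,0,0,0,1],[0,0,0,0,0,0,1],[0,0,0,0,0,0,1],[0,0,0,0,0,0,1],[0,0,0,0,0,0,1]]

```text
clock: 2.65
position: [0.4681, -0.1154, 0.0852]
ee_rot: [-2.488, -1.919, 0.0]
contact_force: [-0.8, 0.3, -0.6]
gripper_width: 0.471
gripper_force: 0.0
```

```bash
python3 s.py .468,-.119,.17,1.311 .415,-.261,.17,.0995
```

```text
t 2.65 p [ 0.4681 -0.1154  0.0852] toolx yaw 1.3141 tz [-0.  0. -1.] F [-0.77  0.3  -0.59] w 0.471 gf 0.0 j [-0.318  0.32   1.847  0.     0.975 -0.061]
[-0.0035  0.0008 -0.0848] [-0.    -0.     0.002] norm mm 85.0 deg 0.2
[-0.1543 -0.0144 -0.0848] [-0.      0.      0.7732] norm mm 177.0 deg 69.6
```

Request:
arm_command:
  increments:
    - [[-0.003,0,0,0,0,0,1],[-0.003,0,0,0,0,0,1],[-0.003,0,0,0,0,0,1],[-0.003,0,0,0,0,0,1],[-0.003,0,0,0,0,0,1],[-0.003,0,0,0,0,0,1],[-0.003,0,0,0,0,0,1],[-0.003,0,0,0,0,0,1]]

```text
clock: 3.32
position: [0.4673, -0.1182, 0.085]
ee_rot: [-2.487, -1.919, 0.0]
contact_force: [0.2, -1.0, -2.9]
gripper_width: 0.252
gripper_force: 50.0
```

```bash
python3 s.py .468,-.119,.17,1.311 .415,-.261,.17,.0995
```

```text
t 3.3167 p [ 0.4673 -0.1182  0.085 ] toolx yaw 1.3141 tz [-3.e-04  1.e-04 -1.e+00] F [ 0.23 -1.   -2.94] w 0.252 gf 49.97505962848663 j [-0.324  0.32   1.847 -0.     0.975 -0.067]
[-0.0006  0.0009 -0.085 ] [-0.0002 -0.      0.002 ] norm mm 85.0 deg 0.2
[-0.1514 -0.0143 -0.085 ] [-2.000e-04  1.000e-04  7.732e-01] norm mm 174.0 deg 69.6
```

Request:
arm_command:
  increments:
    - [[0,0,-0.03,0,0,0,1],[0,0,-0.06,0,0,0,1],[0,0,-0.085,0,0,0,1],[-0.025,-0.002,-0.085,0,0,0.07,1],[-0.05,-0.004,-0.085,0,0,0.14,1],[-0.075,-0.007,-0.085,0,0,0.21,1],[-0.1,-0.01,-0.085,0,0,0.28,1],[-0.125,-0.012,-0.085,0,0,0.35,1]]

```text
clock: 3.98
position: [0.4233, -0.2371, 0.1701]
ee_rot: [-2.918, -1.164, 0.0]
contact_force: [0.8, 0.7, -2.6]
gripper_width: 0.251
gripper_force: 50.0
```

```bash
python3 s.py .415,-.261,.17,.0995
```

```text
t 3.9833 p [ 0.4233 -0.2371  0.1701] toolx yaw 0.7591 tz [-1.e-04  1.e-04 -1.e+00] F [ 0.84  0.71 -2.63] w 0.251 gf 49.977110624313354 j [-0.586  0.209  1.763  0.     1.17   0.226]
[-0.0225  0.0116  0.0001] [-1.000e-04  0.000e+00  4.199e-01] norm mm 25.0 deg 37.8
```

Request:
arm_command:
  increments:
    - [[-0.01,0.005,0,0,0,0.07,1],[-0.022,0.011,0,0,0,0.14,1],[-0.022,0.011,0,0,0,0.21,1],[-0.022,0.011,0,0,0,0.28,1],[-0.022,0.011,0,0,0,0.35,1],[-0.022,0.011,0,0,0,0.42,1],[-0.022,0.011,0,0,0,0.42,1],[-0.022,0.011,0,0,0,0.42,1]]

```text
clock: 4.65
position: [0.4157, -0.2593, 0.1701]
ee_rot: [-3.137, -0.17, 0.0]
contact_force: [0.5, -0.2, -3.8]
gripper_width: 0.255
gripper_force: 50.0
```

```bash
python3 s.py .415,-.261,.17,.0995 .415,-.261,.096,.0995
python3 - <<'E'
from station import arm
from h import *
o=arm.get_obs();p=o["position"];R=Ro.from_rotvec(o["ee_rot"]).as_matrix();yaw=np.arctan2(R[1,0],R[0,0])
r={n:arm.get_image(n) for n in("wrist","top")}
L=[(-75,37,3),(-75,-37,3),(130,37,3),(130,-37,3)]
S=[(-65,48,26),(-65,-48,26),(65,48,26),(65,-48,26),(-70,65,4),(-70,-65,4)]
def w(P,q,zo=0):
    c,s=np.cos(q[2]),np.sin(q[2]);P=np.array(P)/1000;return np.c_[q[0]+c*P[:,0]-s*P[:,1],q[1]+s*P[:,0]+c*P[:,1],P[:,2]+zo]
A=np.r_[w(L,[p[0],p[1],yaw],p[2]-.085),w(S,[.6388,-.2355,.0995]),w([(0,0,37)],[.644,-.2383,0])]
for n,sl,f in(("wrist",np.s_[0:260,200:560],1.6),("top",np.s_[110:240,360:460],4)):
    im=cv2.resize(r[n]["image"][sl][:,:,::-1],None,fx=f,fy=f,interpolation=cv2.INTER_CUBIC)
    for u in proj(n,A,r): cv2.circle(im,tuple(int(x) for x in (u-[sl[1].start,sl[0].start])*f),3,(0,255,0),1)
    r[n+"i"]=im
h=max(x.shape[0] for x in(r["wristi"],r["topi"]))
pad=lambda i:cv2.copyMakeBorder(i,0,h-i.shape[0],0,0,cv2.BORDER_CONSTANT)
k=np.hstack([pad(r["wristi"]),pad(r["topi"])]);s=min(1,800/k.shape[1]);cv2.imwrite("pics/m1.png",cv2.resize(k,None,fx=s,fy=s))
E
```

```text
t 4.65 p [ 0.4157 -0.2593  0.1701] toolx yaw 0.108 tz [-2.e-04  1.e-04 -1.e+00] F [ 0.51 -0.19 -3.83] w 0.255 gf 49.98034715652466 j [-0.632  0.219  1.751 -0.     1.172  0.83 ]
[-0.0009  0.0016  0.0001] [-0.0001  0.0001  0.0054] norm mm 2.0 deg 0.5
[-0.0009  0.0017  0.0741] [-0.0001  0.0001  0.0054] norm mm 74.0 deg 0.5
```

View pics/m1.png

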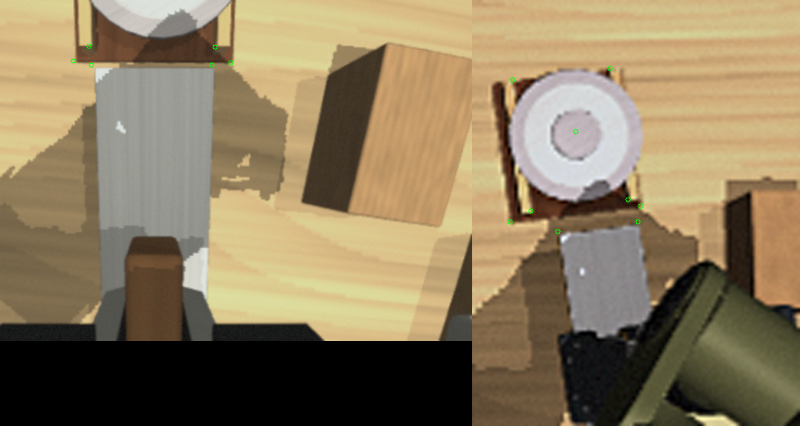

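The wrist part shows the blade's front edge at (96–213, 68), close to its predicted corners and about 1–2 mm to the right of the stand's channel centre. The top view agrees, so a small shift left is enough. I descend in front of the stand.

```bash
python3 s.py .415,-.257,.097,.0995 .564,-.242,.097,.0995
```

```text
t 4.75 p [ 0.4157 -0.2593  0.1701] toolx yaw 0.1081 tz [-1.e-04  1.e-04 -1.e+00] F [ 0.52  0.25 -2.63] w 0.248 gf 49.97988760471344 j [-0.632  0.219  1.751  0.     1.172  0.83 ]
[-0.0005 -0.0023  0.0731] [-0.0001  0.0001  0.0055] norm mm 73.0 deg 0.5
[ 0.1493 -0.0012  0.0731] [-0.0001  0.0001  0.0055] norm mm 166.0 deg 0.5
```

Request:
arm_command:
  increments:
    - [[0,-0.001,0.02,0,0,0.005,1],[0,-0.002,0.04,0,0,0.005,1],[0,-0.002,0.06,0,0,0.005,1],[0,-0.002,0.073,0,0,0.005,1],[0,-0.002,0.073,0,0,0.005,1],[0,-0.002,0.073,0,0,0.005,1],[0,-0.002,0.073,0,0,0.005,1]]

```text
clock: 5.33
position: [0.416, -0.2576, 0.0981]
ee_rot: [3.137, 0.154, 0.002]
contact_force: [-0.6, -0.7, -2.4]
gripper_width: 0.249
gripper_force: 50.0
```

```bash
python3 s.py .564,-.242,.097,.0995
```

```text
t 5.3333 p [ 0.416  -0.2576  0.0981] toolx yaw 0.0978 tz [ 1.e-03 -8.e-04 -1.e+00] F [-0.59 -0.66 -2.39] w 0.249 gf 49.979785680770874 j [-0.629  0.313  1.819 -0.     1.008  0.844]
[ 0.1488 -0.0011  0.0013] [ 0.0006 -0.0006 -0.0011] norm mm 149.0 deg 0.1
```

Request:
arm_command:
  increments:
    - [[0.015,0,0,0,0,0,1],[0.03,0,0,0,0,0,1],[0.045,0,0,0,0,0,1],[0.06,-0.001,0,0,0,0,1],[0.06,-0.001,0,0,0,0,1]]

```text
clock: 5.75
position: [0.4775, -0.2505, 0.0985]
ee_rot: [3.136, 0.154, 0.004]
contact_force: [-0.3, -0.0, -2.5]
gripper_width: 0.25
gripper_force: 50.0
```

```bash
python3 s.py .564,-.242,.097,.0995
python3 - <<'E'
from station import arm
import cv2,numpy as np
a=arm.get_image("side")["image"][240:320,310:410,::-1];b=arm.get_image("top")["image"][110:240,360:460,::-1]
f=lambda i,s,h:cv2.copyMakeBorder(j:=cv2.resize(i,None,fx=s,fy=s,interpolation=cv2.INTER_CUBIC),0,h-j.shape[0],0,0,cv2.BORDER_CONSTANT)
cv2.imwrite("pics/m2.png",np.hstack([f(a,4.5,400),f(b,3,400)]))
E
```

```text
t 5.75 p [ 0.4775 -0.2505  0.0985] toolx yaw 0.0984 tz [ 0.0026 -0.0013 -1.    ] F [-0.32 -0.02 -2.49] w 0.25 gf 49.98012185096741 j [-0.551  0.411  1.681  0.     1.047  0.921]
[0.0869 0.0001 0.0017] [ 0.001  -0.0016 -0.0007] norm mm 87.0 deg 0.2
```

View pics/m2.png

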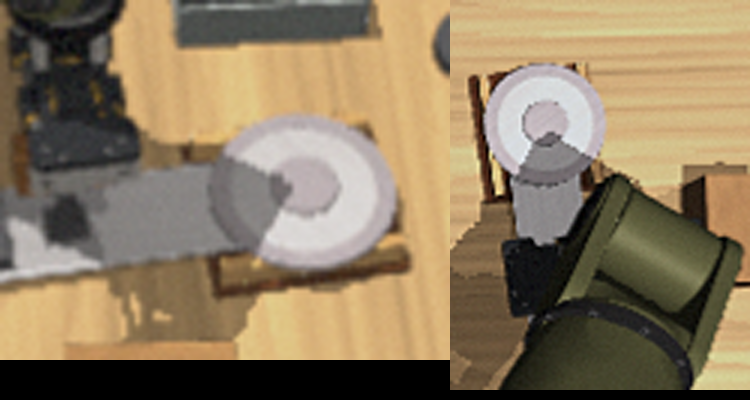

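The blade is centred between the rails with its front part under the cover, and the cover has not moved (boss at 545,120 in the right part). I continue in.

Request:
arm_command:
  increments:
    - [[0.015,0,0.001,0,-0.001,0,1],[0.03,0,0.001,0,-0.001,0,1],[0.045,0,0.001,0,-0.001,0,1],[0.06,0,0.001,0,-0.001,0,1],[0.075,0,0.001,0,-0.001,0,1],[0.087,0,0.001,0,-0.001,0,1],[0.087,0,0.001,0,-0.001,0,1],[0.087,0,0.001,0,-0.001,0,1]]

```text
clock: 6.52
position: [0.5613, -0.2423, 0.0963]
ee_rot: [3.138, 0.152, -0.003]
contact_force: [-0.6, -0.6, -2.3]
gripper_width: 0.251
gripper_force: 50.0
```

```bash
python3 s.py .564,-.242,.097,.0995 .564,-.242,.16,.0995
```

```text
t 6.5167 p [ 0.5613 -0.2423  0.0963] toolx yaw 0.0971 tz [-1.7e-03 -2.0e-04 -1.0e+00] F [-0.62 -0.59 -2.27] w 0.251 gf 49.979923367500305 j [-4.670e-01  5.590e-01  1.460e+00 -1.000e-03  1.124e+00  1.007e+00]
[ 0.0028 -0.     -0.0007] [ 0.      0.0011 -0.0015] norm mm 3.0 deg 0.2
[ 0.0026 -0.     -0.0637] [ 0.      0.0011 -0.0015] norm mm 64.0 deg 0.2
```

Request:
arm_command:
  increments:
    - [[0.002,0,-0.004,0,0.001,0,1],[0.003,0,-0.008,0,0.001,0,1],[0.003,0,-0.01,0,0.001,0,1],[0.003,0,-0.012,0,0.001,0,1],[0.003,0,-0.015,0,0.001,0,1],[0.003,0,-0.019,0,0.001,0,1],[0.003,0,-0.024,0,0.001,0,1],[0.003,0,-0.03,0,0.001,0,1]]

```text
clock: 7.18
position: [0.5646, -0.2418, 0.1264]
ee_rot: [-3.138, -0.152, 0.001]
contact_force: [0.3, -0.3, -3.9]
gripper_width: 0.255
gripper_force: 50.0
```

```bash
python3 s.py .564,-.242,.165,.0995
```

```text
t 7.1833 p [ 0.5646 -0.2418  0.1264] toolx yaw 0.0967 tz [-5.e-04  2.e-04 -1.e+00] F [ 0.28 -0.35 -3.94] w 0.255 gf 49.978832602500916 j [-0.464  0.53   1.429 -0.     1.183  1.01 ]
[-0.0007  0.0001 -0.0386] [-0.0002  0.0003 -0.0018] norm mm 39.0 deg 0.2
```

Request:
arm_command:
  increments:
    - [[0,0,-0.006,0,0,0,1],[0,0,-0.012,0,0,0,1],[0,0,-0.019,0,0,0,1],[0,0,-0.026,0,0,0,1],[0,0,-0.032,0,0,0,1],[0,0,-0.036,0,0,0,1],[0,0,-0.039,0,0,0,1],[0,0,-0.039,0,0,0,1]]

```text
clock: 7.85
position: [0.565, -0.2419, 0.1658]
ee_rot: [3.138, 0.152, 0.001]
contact_force: [0.1, 0.7, -4.7]
gripper_width: 0.253
gripper_force: 50.0
```

```bash
python3 s.py .557,.006,.165,.0013
```

```text
t 7.85 p [ 0.565  -0.2419  0.1658] toolx yaw 0.0968 tz [ 8.e-04 -4.e-04 -1.e+00] F [ 0.15  0.69 -4.66] w 0.253 gf 49.97893273830414 j [-0.464  0.49   1.392  0.     1.259  1.01 ]
[ 0.016  -0.2475  0.0007] [ 0.0002 -0.0005  0.0608] norm mm 248.0 deg 5.5
```

Request:
arm_command:
  increments:
    - [[0.0,-0.004,0,0,0,0.004,1],[0.001,-0.01,0,0,0,0.012,1],[0.001,-0.018,0,0,0,0.021,1],[0.002,-0.028,0,0,0,0.03,1],[0.003,-0.04,0,0,0,0.039,1],[0.003,-0.053,0,0,0,0.048,1],[0.004,-0.066,0,0,0,0.056,1],[0.005,-0.079,0,0,0,0.06,1]]

```text
clock: 8.52
position: [0.5619, -0.1615, 0.1648]
ee_rot: [-3.141, -0.002, 0.001]
contact_force: [0.2, 0.4, -4.7]
gripper_width: 0.252
gripper_force: 50.0
```

```bash
python3 s.py .557,.006,.165,.0013
```

```text
t 8.5167 p [ 0.5619 -0.1615  0.1648] toolx yaw 0.0011 tz [-6.e-04  4.e-04 -1.e+00] F [ 0.18  0.41 -4.73] w 0.252 gf 49.9789434671402 j [-0.343  0.428  1.486  0.     1.229  1.227]
[-0.0047 -0.1675 -0.0002] [-0.0002  0.0004 -0.0001] norm mm 168.0 deg 0.0
```

Request:
arm_command:
  increments:
    - [[0,-0.014,0,0,0,0,1],[-0.001,-0.028,0,0,0,0,1],[-0.001,-0.042,0,0,0,0,1],[-0.002,-0.056,0,0,0,0,1],[-0.002,-0.07,0,0,0,0,1],[-0.003,-0.084,0,0,0,0,1],[-0.003,-0.098,0,0,0,0,1],[-0.003,-0.111,0,0,0,0,1]]

```text
clock: 9.18
position: [0.5588, -0.0502, 0.1652]
ee_rot: [-3.142, -0.004, -0.0]
contact_force: [-0.3, -0.4, -4.2]
gripper_width: 0.254
gripper_force: 50.0
```

Request:
arm_command:
  increments:
    - [[0,-0.013,0,0,0,0,1],[-0.001,-0.025,0,0,0,0,1],[-0.001,-0.036,0,0,0,0,1],[-0.001,-0.045,0,0,0,0,1],[-0.002,-0.052,0,0,0,0,1],[-0.002,-0.056,0,0,0,0,1],[-0.002,-0.056,0,0,0,0,1],[-0.002,-0.056,0,0,0,0,1]]

```text
clock: 9.85
position: [0.5568, 0.0041, 0.1652]
ee_rot: [3.141, 0.004, 0.0]
contact_force: [0.2, 0.2, -3.6]
gripper_width: 0.25
gripper_force: 50.0
```

```bash
python3 s.py .557,.006,.165,.0013
python3 - <<'E'
from station import arm
from h import *
o=arm.get_obs()["position"]
r={"top":arm.get_image("top"),"side":arm.get_image("side"),"wrist":arm.get_image("wrist")}
pickle.dump(r,open("im1.pkl","wb"))
print([proj(n,[[.637,.004,o[2]-.085+.003+.011]],r)[0].round(1).tolist() for n in r])
a=r["top"]["image"][110:200,275:360,::-1];b=r["side"]["image"][180:270,310:410,::-1];c=r["wrist"]["image"][:240,220:420,::-1]
f=lambda i,h:cv2.resize(i,(i.shape[1]*h//i.shape[0],h),interpolation=cv2.INTER_CUBIC)
cv2.imwrite("pics/m3.png",np.hstack([f(a,270),f(b,270),f(c,270)]))
E
```

```text
t 9.85 p [0.5568 0.0041 0.1652] toolx yaw 0.0025 tz [ 1.e-04 -2.e-04 -1.e+00] F [ 0.24  0.17 -3.58] w 0.25 gf 49.97890770435333 j [-0.058  0.367  1.569 -0.     1.205  1.51 ]
[ 0.0002 -0.0019  0.0002] [ 0.0001 -0.      0.0008] norm mm 2.0 deg 0.1
[[314.9, 150.2], [367.5, 211.5], [315.7, 112.6]]
```

View pics/m3.png

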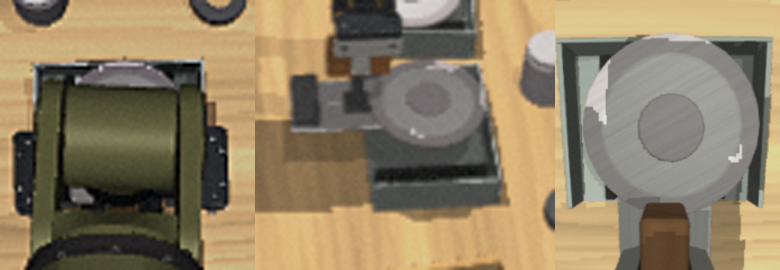

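The wrist part shows the cover's boss at full-image pixel (323,113), against a predicted seat at (316,113). So the cover is 4–6 mm toward −y of the tray centre, well aligned in x and level. I shift +4 mm in y and −2 mm in x, then descend gently.

Request:
arm_command:
  increments:
    - [[-0.001,-0.002,0.002,0,0,0,1],[-0.002,-0.004,0.008,0,0,0,1],[-0.002,-0.004,0.016,0,0,0,1],[-0.002,-0.004,0.025,0,0,0,1],[-0.002,-0.004,0.034,0,0,0,1],[-0.002,-0.004,0.04,0,0,0,1],[-0.002,-0.004,0.044,0,0,0,1],[-0.002,-0.004,0.047,0,0,0,1]]

```text
clock: 10.67
position: [0.5546, 0.0082, 0.1174]
ee_rot: [-3.142, -0.004, 0.001]
contact_force: [0.1, 0.8, -4.3]
gripper_width: 0.253
gripper_force: 50.0
```

```bash
python3 s.py .555,.008,.097,.0013
```

```text
t 10.6667 p [0.5546 0.0082 0.1174] toolx yaw 0.0024 tz [-7.e-04  0.e+00 -1.e+00] F [ 0.15  0.76 -4.34] w 0.253 gf 49.97897565364838 j [-0.051  0.418  1.619 -0.     1.105  1.517]
[0.0004 0.0002 0.0204] [-0.      0.0005  0.0007] norm mm 20.0 deg 0.1
```

Request:
arm_command:
  increments:
    - [[0,0,0.003,0,0,0,1],[0,0,0.006,0,0,0,1],[0,0,0.009,0,0,0,1],[0,0,0.011,0,0,0,1],[0,0,0.014,0,0,0,1],[0,0,0.017,0,0,0,1],[0,0,0.0205,0,0,0,1],[0,0,0.0205,0,0,0,1]]

```text
clock: 11.33
position: [0.5545, 0.0082, 0.097]
ee_rot: [-3.142, -0.004, 0.001]
contact_force: [-0.4, -0.1, -3.6]
gripper_width: 0.254
gripper_force: 50.0
```

```bash
python3 s.py .555,.008,.097,.0013
python3 - <<'E'
from station import arm
from h import *
r={"side":arm.get_image("side"),"wrist":arm.get_image("wrist")}
print([proj(n,[[.637,.004,.037]],r)[0].round(1).tolist() for n in r])
b=r["side"]["image"][180:270,310:410,::-1];c=r["wrist"]["image"][:240,220:420,::-1]
f=lambda i,h:cv2.resize(i,(i.shape[1]*h//i.shape[0],h),interpolation=cv2.INTER_CUBIC)
cv2.imwrite("pics/m4.png",np.hstack([f(b,360),f(c,360)]))
E
```

```text
t 11.3333 p [0.5545 0.0082 0.097 ] toolx yaw 0.0025 tz [-7.e-04  0.e+00 -1.e+00] F [-0.44 -0.06 -3.6 ] w 0.254 gf 49.979928731918335 j [-0.051  0.445  1.634 -0.     1.063  1.517]
[ 0.0005  0.0002 -0.    ] [-0.      0.0005  0.0008] norm mm 1.0 deg 0.1
[[366.5, 222.6], [321.6, 108.8]]
```

View pics/m4.png

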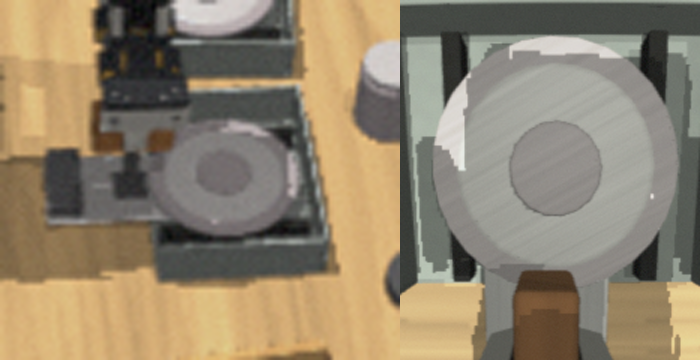

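The cover lies on the tray rails, with its boss at (324,112) against a seat at (322,109), so about 2 mm off. The blade is still beneath it. I lower 2 mm more for clearance and start to draw out.

Request:
arm_command:
  increments:
    - [[0,0,0.002,0,0,0,1],[0,0,0.002,0,0,0,1],[-0.005,0,0.002,0,0,0,1],[-0.01,0,0.002,0,0,0,1],[-0.015,0,0.002,0,0,0,1],[-0.015,0,0.002,0,0,0,1]]

```text
clock: 11.93
position: [0.5388, 0.0082, 0.0957]
ee_rot: [-3.142, -0.004, 0.001]
contact_force: [0.9, 0.7, -2.0]
gripper_width: 0.256
gripper_force: 50.0
```

```bash
python3 s.py .385,.006,.096,.0013
python3 - <<'E'
from station import arm
from h import *
a=pickle.load(open("im0.pkl","rb"))
r=arm.get_image("side");g=cv2.medianBlur(r["image"],3)
cv2.imwrite("pics/m5.png",cv2.resize(r["image"][180:270,310:410,::-1],None,fx=4,fy=4,interpolation=cv2.INTER_CUBIC))
E
```

```text
t 11.9333 p [0.5388 0.0082 0.0957] toolx yaw 0.0025 tz [-5.e-04  0.e+00 -1.e+00] F [ 0.94  0.7  -1.97] w 0.256 gf 49.97991442680359 j [-0.053  0.415  1.681 -0.     1.045  1.516]
[-0.1538  0.0019 -0.0003] [-0.      0.0003  0.0008] norm mm 154.0 deg 0.1
```

Request:
arm_command:
  increments:
    - [[-0.015,0,0,0,0,0,1],[-0.03,0,0,0,0,0,1],[-0.045,0,0,0,0,0,1],[-0.06,0.001,0,0,0,0,1],[-0.08,0.001,0,0,0,0,1],[-0.1,0.001,0,0,0,0,1],[-0.12,0.001,0,0,0,0,1],[-0.14,0.002,0,0,0,0,1]]

```text
clock: 12.65
position: [0.3989, 0.0059, 0.0958]
ee_rot: [3.142, 0.004, 0.001]
contact_force: [0.5, 0.3, -1.8]
gripper_width: 0.249
gripper_force: 50.0
```

Request:
arm_command:
  increments:
    - [[-0.014,0,0,0,0,0,1],[-0.014,0,0,0,0,0,1],[-0.014,0,0,0,0,0,1]]

```text
clock: 12.9
position: [0.3863, 0.0058, 0.0962]
ee_rot: [3.141, 0.004, 0.002]
contact_force: [0.2, -0.7, -2.5]
gripper_width: 0.253
gripper_force: 50.0
```

```bash
python3 s.py
python3 - <<'E'
from station import arm
from h import *
r={n:arm.get_image(n) for n in("side","top","wrist")};pickle.dump(r,open("im2.pkl","wb"))
for n,R0 in(("top",(10,27)),("side",None),("wrist",None)):
    u=proj(n,[[.637,.004,.037]],r)[0]
    # boss circle projected vs image: search shift maximising edge strength on boss and disc outlines
    g=cv2.GaussianBlur(cv2.cvtColor(r[n]["image"],cv2.COLOR_RGB2GRAY),(3,3),0)
    m=cv2.magnitude(cv2.Sobel(g,cv2.CV_32F,1,0),cv2.Sobel(g,cv2.CV_32F,0,1))
    t=np.linspace(0,2*np.pi,200,endpoint=False);best=[]
    for dx in np.arange(-.02,.0201,.001):
        for dy in np.arange(-.02,.0201,.001):
            P=np.r_[[[.637+dx+.024*np.cos(a),.004+dy+.024*np.sin(a),.037] for a in t],[[.637+dx+.065*np.cos(a),.004+dy+.065*np.sin(a),.031] for a in t]]
            q=proj(n,P,r).astype(np.float32)
            v=cv2.remap(m,q[:,0].copy(),q[:,1].copy(),cv2.INTER_LINEAR);best.append((float(np.minimum(v,60).mean()),round(dx,3),round(dy,3)))
    print(n,u.round(1),sorted(best)[-3:],np.median([b[0] for b in best]))
E
```

```text
t 12.9 p [0.3863 0.0058 0.0962] toolx yaw 0.0024 tz [ 1.5e-03 -1.0e-04 -1.0e+00] F [ 0.24 -0.68 -2.45] w 0.253 gf 49.97992694377899 j [-0.08   0.103  2.088  0.     0.949  1.489]
top [315. 154.] [(59.994598388671875, np.float64(-0.004), np.float64(0.002)), (60.0, np.float64(-0.005), np.float64(0.001)), (60.0, np.float64(-0.004), np.float64(0.001))] 38.232051849365234
side [366.5 222.6] [(60.0, np.float64(-0.002), np.float64(0.001)), (60.0, np.float64(-0.001), np.float64(-0.001)), (60.0, np.float64(-0.001), np.float64(0.0))] 43.04573059082031
wrist [ 319.2 -147.2] [(0.0, np.float64(0.02), np.float64(0.018)), (0.0, np.float64(0.02), np.float64(0.019)), (0.0, np.float64(0.02), np.float64(0.02))] 0.0
```

```bash
python3 s.py .386,.006,.19,.0013 .40,.2,.19,1.0 .414,.429,.19,1.399
python3 - <<'E'
from h import *
# refine rack: maximise edge support of peg silhouettes in top+side before/after
r=pickle.load(open("im2.pkl","rb"))
def ev(p,n,m):
    c,s=np.cos(p[2]),np.sin(p[2]);C=-r[n]["R"].T@r[n]["t"];out=[]
    for y in(.023,-.023):
        t=np.linspace(-.08,-.01,60);A=np.c_[p[0]+c*t-s*y,p[1]+s*t+c*y,np.full(60,.15)]
        v=A-C;v/=np.linalg.norm(v,axis=1)[:,None];o=np.cross(v,[c,s,0]);o/=np.linalg.norm(o,axis=1)[:,None]
        for k in(.005,-.005):
            q=proj(n,A+k*o,r).astype(np.float32);out.append(cv2.remap(m,q[:,0].copy(),q[:,1].copy(),cv2.INTER_LINEAR))
    return np.minimum(np.concatenate(out),200).mean()
for n in("top","side"):
    g=cv2.cvtColor(r[n]["image"],cv2.COLOR_RGB2GRAY);m=cv2.magnitude(cv2.Sobel(g,cv2.CV_32F,1,0),cv2.Sobel(g,cv2.CV_32F,0,1))
    b=[(float(ev([.5618-np.sin(-.172)*l,.4035+np.cos(-.172)*l,-.172+a],n,m)),float(round(l*1000)),float(round(a,3))) for l in np.arange(-.01,.0101,.001) for a in np.arange(-.06,.061,.01)]
    print(n,sorted(b)[-5:],np.median([x[0] for x in b]))
E
```

```text
t 13.05 p [0.3866 0.0058 0.0958] toolx yaw 0.0025 tz [ 7.e-04 -1.e-04 -1.e+00] F [-0.15  0.03 -2.55] w 0.249 gf 49.98000741004944 j [-0.08   0.105  2.086 -0.     0.949  1.489]
[-0.0006 -0.0002 -0.0942] [ 0.     -0.0004  0.0008] norm mm 94.0 deg 0.1
[ 0.0139 -0.1942 -0.0942] [ 3.00e-04 -4.00e-04 -6.35e-01] norm mm 216.0 deg 57.2
[ 0.0285 -0.4231 -0.0942] [ 3.000e-04 -3.000e-04 -8.891e-01] norm mm 434.0 deg 80.0
top [(151.35943603515625, -5.0, 0.0), (151.73753356933594, -4.0, 0.02), (151.8004608154297, -3.0, 0.04), (152.77137756347656, -3.0, 0.03), (153.37171936035156, -4.0, 0.01)] 140.7528839111328
side [(161.29983520507812, 0.0, 0.03), (161.5475311279297, -2.0, 0.0), (161.83811950683594, -1.0, 0.02), (162.05169677734375, -2.0, -0.01), (163.16490173339844, -1.0, 0.01)] 104.13733673095703
```

Request:
arm_command:
  increments:
    - [[0,0,-0.035,0,0,0,1],[0,0,-0.07,0,0,0,1],[0,-0.01,-0.094,0,0,-0.04,1],[0,-0.03,-0.094,0,0,-0.11,1],[0.002,-0.055,-0.094,0,0,-0.18,1],[0.004,-0.08,-0.094,0,0,-0.25,1],[0.006,-0.105,-0.094,0,0,-0.32,1],[0.008,-0.13,-0.094,0,0,-0.39,1]]

```text
clock: 13.72
position: [0.3939, 0.1373, 0.1897]
ee_rot: [-2.992, -0.959, -0.0]
contact_force: [0.9, -0.3, -2.9]
gripper_width: 0.252
gripper_force: 50.0
```

```bash
python3 s.py .4136,.4261,.19,1.406
```

```text
t 13.7167 p [0.3939 0.1373 0.1897] toolx yaw 0.6204 tz [ 2.e-04  1.e-04 -1.e+00] F [ 0.9  -0.32 -2.89] w 0.252 gf 49.97901678085327 j [0.247 0.033 1.913 0.    1.196 1.198]
[ 0.184  -0.2235 -0.0003] [ 1.000e-04 -1.000e-04 -5.001e-01] norm mm 289.0 deg 45.0
```

Request:
arm_command:
  increments:
    - [[0.02,-0.025,0,0,0,-0.07,1],[0.042,-0.051,0,0,0,-0.14,1],[0.064,-0.078,0,0,0,-0.21,1],[0.086,-0.105,0,0,0,-0.28,1],[0.108,-0.131,0,0,0,-0.35,1],[0.13,-0.158,0,0,0,-0.42,1],[0.15,-0.183,0,0,0,-0.49,1],[0.166,-0.202,0,0,0,-0.5,1]]

```text
clock: 14.38
position: [0.4124, 0.3994, 0.189]
ee_rot: [-2.394, -2.034, 0.0]
contact_force: [0.9, 0.5, -2.7]
gripper_width: 0.254
gripper_force: 50.0
```

Request:
arm_command:
  increments:
    - [[0.02,0.018,0,0,0,0,1],[0.02,0.018,0,0,0,0,1],[0.02,0.018,0,0,0,0,1],[0.02,0.018,0,0,0,0,1]]

```text
clock: 14.72
position: [0.4335, 0.4131, 0.1889]
ee_rot: [2.403, 2.024, -0.002]
contact_force: [0.5, 0.1, -2.2]
gripper_width: 0.249
gripper_force: 50.0
```

```bash
python3 s.py .4136,.4261,.19,1.406 .5092,.4102,.19,1.406
```

```text
t 14.7167 p [0.4335 0.4131 0.1889] toolx yaw 1.4003 tz [-9.e-04 -8.e-04 -1.e+00] F [ 0.53  0.11 -2.16] w 0.249 gf 49.98568832874298 j [ 0.7    0.436  1.415 -0.     1.292  0.871]
[ 0.0095 -0.0218 -0.0011] [-0.0005  0.0006 -0.0036] norm mm 24.0 deg 0.3
[ 0.01    0.0751 -0.0011] [-0.0005  0.0006 -0.0036] norm mm 76.0 deg 0.3
```

Request:
arm_command:
  increments:
    - [[0.005,-0.01,-0.001,0,0,-0.003,1],[0.01,-0.015,-0.001,0,0,-0.003,1],[0.01,-0.015,-0.001,0,0,-0.003,1],[0.01,-0.015,-0.001,0,0,-0.003,1]]

```text
clock: 15.05
position: [0.42, 0.426, 0.191]
ee_rot: [2.397, 2.031, 0.001]
contact_force: [-0.9, -1.1, -3.0]
gripper_width: 0.252
gripper_force: 50.0
```

```bash
python3 s.py .5092,.4102,.19,1.406
python3 - <<'E'
from h import *
from station import arm
o=arm.get_obs();r={n:arm.get_image(n) for n in("wrist","side")}
M={}
for n in r:
    g=cv2.cvtColor(r[n]["image"],cv2.COLOR_RGB2GRAY);M[n]=cv2.GaussianBlur(cv2.magnitude(cv2.Sobel(g,cv2.CV_32F,1,0),cv2.Sobel(g,cv2.CV_32F,0,1)),(3,3),0)
R=Ro.from_rotvec(o["ee_rot"]);yaw=np.arctan2(R.as_matrix()[1,0],R.as_matrix()[0,0])
def sc(n,X):
    q=proj(n,X,r).astype(np.float32);return float(np.minimum(cv2.remap(M[n],q[:,0].copy(),q[:,1].copy(),cv2.INTER_LINEAR),200).mean())
t=np.linspace(0,1,80)[:,None]
E=lambda a,b:np.array(a)+(np.array(b)-np.array(a))*t
L=np.r_[E((.13,.037,.003),(.13,-.037,.003)),E((.03,.037,.003),(.13,.037,.003)),E((.03,-.037,.003),(.13,-.037,.003))]
Z=Ro.from_euler("z",yaw)
b=[]
for dx in np.arange(-.008,.0081,.001):
  for dy in np.arange(-.005,.0051,.001):
    for a in(-.02,-.01,0,.01,.02):
      X=o["position"]+Z.apply(Ro.from_euler("z",a).apply(L)+[dx,dy,-.085]);b.append((round(sc("wrist",X)),round(dx,3),round(dy,3),a))
print("lifter in hand",sorted(b)[-4:],np.median([x[0] for x in b]))
# pegs in wrist
b=[]
u=proj("wrist",[[.4728,.4401,.15],[.465,.394,.15]],r);print(u)
E
```

```text
t 15.05 p [0.42  0.426 0.191] toolx yaw 1.4061 tz [ 4.e-04  3.e-04 -1.e+00] F [-0.9  -1.11 -3.01] w 0.252 gf 49.98578667640686 j [ 0.731  0.432  1.416 -0.     1.293  0.896]
[-0.001   0.0906  0.001 ] [ 0.0002 -0.0002  0.0001] norm mm 91.0 deg 0.0
lifter in hand [(113, np.float64(-0.002), np.float64(0.002), -0.02), (116, np.float64(-0.002), np.float64(-0.001), 0.01), (119, np.float64(-0.002), np.float64(0.001), -0.01), (120, np.float64(-0.002), np.float64(0.0), 0)] 28.0
[[384.15639609 190.01811811]
 [380.54192924 248.63266732]]
```

Run:
```python
from h import *
from station import arm
r={n:arm.get_image(n) for n in("wrist","top","side")}
t=np.linspace(0,2*np.pi,60,endpoint=False)
ax=np.array([np.cos(-.165),np.sin(-.165),0]);ay=np.array([-ax[1],ax[0],0])
for n in r:
    g=cv2.cvtColor(r[n]["image"],cv2.COLOR_RGB2GRAY);m=cv2.GaussianBlur(cv2.magnitude(cv2.Sobel(g,cv2.CV_32F,1,0),cv2.Sobel(g,cv2.CV_32F,0,1)),(3,3),0)
    C=-r[n]["R"].T@r[n]["t"]
    for y in(.023,-.023):
        b=[]
        for dx in np.arange(-.012,.0121,.001):
            for dy in np.arange(-.01,.0101,.001):
                P=np.array([.5615,.4015,.15])+(-.09+dx)*ax+(y+dy)*ay
                v=(P-C)/np.linalg.norm(P-C);e=np.cross(v,ay);e/=np.linalg.norm(e);f=np.cross(v,e)
                q=proj(n,P+.008*(np.outer(np.cos(t),e)+np.outer(np.sin(t),f)),r).astype(np.float32)
                b.append((round(float(np.minimum(cv2.remap(m,q[:,0].copy(),q[:,1].copy(),cv2.INTER_LINEAR),250).mean())),float(round(dx,3)),float(round(dy,3))))
        print(n,y,sorted(b)[-4:],np.median([x[0] for x in b]))
```

```text
wrist 0.023 [(86, 0.006, -0.01), (87, 0.005, -0.01), (95, 0.001, 0.001), (95, 0.001, 0.002)] 36.0
wrist -0.023 [(87, 0.012, 0.009), (90, -0.011, -0.007), (91, -0.011, -0.006), (97, 0.012, 0.01)] 48.0
top 0.023 [(166, 0.012, 0.001), (167, -0.012, 0.009), (168, -0.011, 0.01), (173, -0.012, 0.01)] 125.0
top -0.023 [(130, 0.011, 0.004), (130, 0.012, 0.003), (130, 0.012, 0.005), (131, 0.012, 0.004)] 98.0
side 0.023 [(241, 0.002, 0.006), (241, 0.002, 0.007), (242, 0.001, 0.006), (242, 0.001, 0.007)] 181.0
side -0.023 [(181, 0.006, 0.005), (181, 0.007, 0.005), (181, 0.008, 0.005), (181, 0.009, 0.005)] 164.0
```

Request:
arm_command:
  increments:
    - [[0.002,0,0,0,0,0,1],[0.0025,0.01,0,0,0,0,1],[0.0025,0.02,0,0,0,0,1],[0.0025,0.03,0,0,0,0,1],[0.0025,0.04,0,0,0,0,1],[0.0025,0.05,0,0,0,0,1],[0.0025,0.05,0,0,0,0,1]]

```text
clock: 15.88
position: [0.4722, 0.4191, 0.1903]
ee_rot: [2.399, 2.028, -0.0]
contact_force: [0.5, -0.9, -3.1]
gripper_width: 0.254
gripper_force: 50.0
```

```bash
python3 s.py .5092,.4137,.19,1.406
```

```text
t 15.8833 p [0.4722 0.4191 0.1903] toolx yaw 1.4035 tz [ 1.e-04 -3.e-04 -1.e+00] F [ 0.49 -0.89 -3.14] w 0.254 gf 49.985647201538086 j [ 0.668  0.507  1.308 -0.     1.326  0.835]
[0.0008 0.0374 0.0003] [ 0.0001  0.0001 -0.0016] norm mm 37.0 deg 0.1
```

Request:
arm_command:
  increments:
    - [[0,0.01,0,0,0,0,1],[0.001,0.02,0,0,0,-0.001,1],[0.001,0.03,0,0,0,-0.001,1],[0.001,0.037,0,0,0,-0.001,1],[0.001,0.037,0,0,0,-0.001,1],[0.001,0.037,0.003,0,0,-0.001,1],[0.001,0.037,0.006,0,0,-0.001,1],[0.001,0.037,0.008,0,0,-0.001,1]]

```text
clock: 16.55
position: [0.5064, 0.4149, 0.1821]
ee_rot: [-2.395, -2.032, 0.001]
contact_force: [-0.2, 0.2, -2.4]
gripper_width: 0.251
gripper_force: 50.0
```

```bash
python3 s.py .5092,.4137,.18,1.406
```

```text
t 16.55 p [0.5064 0.4149 0.1821] toolx yaw 1.4071 tz [-6.e-04 -3.e-04 -1.e+00] F [-0.23  0.23 -2.42] w 0.251 gf 49.98588681221008 j [0.63  0.567 1.237 0.    1.338 0.794]
[-0.0007  0.003   0.0021] [-0.0003  0.0003  0.0007] norm mm 4.0 deg 0.1
```

Lower until the weight transfers.

Request:
arm_command:
  increments:
    - [[0,0.002,0.001,0,0,0,1],[0,0.002,0.002,0,0,0,1],[0,0.002,0.003,0,0,0,1],[0,0.002,0.003,0,0,0,1]]

```text
clock: 16.88
position: [0.5088, 0.4145, 0.1799]
ee_rot: [2.396, 2.032, 0.001]
contact_force: [-0.7, -0.2, -1.7]
gripper_width: 0.25
gripper_force: 50.0
```

```bash
python3 s.py
```

```text
t 16.8833 p [0.5088 0.4145 0.1799] toolx yaw 1.4068 tz [ 3.e-04  2.e-04 -1.e+00] F [-0.74 -0.24 -1.74] w 0.25 gf 49.986271262168884 j [ 0.628  0.572  1.235 -0.     1.335  0.792]
```

Request:
arm_command:
  increments:
    - [[0,0,0.0005,0,0,0,1],[0,0,0.001,0,0,0,1],[0,0,0.0015,0,0,0,1],[0,0,0.0015,0,0,0,1]]

```text
clock: 17.22
position: [0.5089, 0.4146, 0.1797]
ee_rot: [2.396, 2.032, 0.002]
contact_force: [-4.6, -2.9, 10.9]
gripper_width: 0.253
gripper_force: 50.0
```

```bash
python3 s.py
```

```text
t 17.2167 p [0.5089 0.4146 0.1797] toolx yaw 1.4069 tz [ 1.1e-03  8.0e-04 -1.0e+00] F [-4.62 -2.89 10.89] w 0.253 gf 49.995015263557434 j [ 0.628  0.572  1.235 -0.     1.333  0.792]
```

Request:
arm_command:
  increments:
    - [[0,0,-0.001,0,0,0,1],[0,0,-0.001,0,0,0,0.45],[0,0,-0.001,0,0,0,0.4],[0,0,-0.001,0,0,0,0.3],[0,0,-0.001,0,0,0,0.2],[0,0,-0.001,0,0,0,0.1],[0,0,-0.001,0,0,0,0.0],[0,0,-0.001,0,0,0,0.0]]
  grip_force: 20

```text
clock: 17.88
position: [0.5089, 0.4144, 0.1791]
ee_rot: [-2.396, -2.032, -0.0]
contact_force: [-0.6, -0.3, -0.0]
gripper_width: 0.492
gripper_force: 0.0
```

```bash
python3 s.py
```

```text
t 17.8833 p [0.5089 0.4144 0.1791] toolx yaw 1.4067 tz [ 0.  0. -1.] F [-0.56 -0.3  -0.04] w 0.492 gf 0.0 j [0.628 0.573 1.235 0.    1.333 0.792]
```

Released with no load on the tool. I rise straight up, then verify the lifter numerically.

Request:
arm_command:
  increments:
    - [[0,0,-0.01,0,0,0,0],[0,0,-0.02,0,0,0,0],[0,0,-0.04,0,0,0,0],[0,0,-0.065,0,0,0,0],[0,0,-0.09,0,0,0,0],[0,0,-0.12,0,0,0,0],[0,0,-0.15,0,0,0,0],[0,0,-0.15,0,0,0,0]]

```text
clock: 18.55
position: [0.5094, 0.4149, 0.3373]
ee_rot: [2.395, 2.031, 0.016]
contact_force: [-0.1, -0.0, 1.2]
gripper_width: 0.498
gripper_force: 0.0
```

Request:
arm_command:
  increments:
    - [[0,0,0,0,0,0,0],[0,0,0,0,0,0,0],[0,0,0,0,0,0,0],[0,0,0,0,0,0,0],[0,0,0,0,0,0,0],[0,0,0,0,0,0,0],[0,0,0,0,0,0,0],[0,0,0,0,0,0,0]]

```text
clock: 19.22
position: [0.5089, 0.4144, 0.329]
ee_rot: [2.396, 2.032, -0.0]
contact_force: [-0.5, -0.1, -0.8]
gripper_width: 0.503
gripper_force: 0.0
```

```bash
python3 s.py
python3 - <<'E'
from h import *
from station import arm
a=arm.get_image("wrist");b=arm.get_image("wrist");s1=arm.get_image("side")
print("motion",np.abs(a["image"].astype(int)-b["image"]).mean())
r={"wrist":a,"side":s1}
t=np.linspace(0,1,60)[:,None];E=lambda p,q:np.array(p)+(np.array(q)-np.array(p))*t
L=np.r_[E((.13,.037,.003),(.13,-.037,.003)),E((.04,.037,.003),(.13,.037,.003)),E((.04,-.037,.003),(.13,-.037,.003))]
T=np.r_[E((.035,.012,.105),(.035,-.012,.105)),E((-.035,.012,.105),(.035,.012,.105)),E((-.035,-.012,.105),(.035,-.012,.105))]
for n,G in(("wrist",T),("wrist",L),("side",L)):
    g=cv2.cvtColor(r[n]["image"],cv2.COLOR_RGB2GRAY);m=cv2.GaussianBlur(cv2.magnitude(cv2.Sobel(g,cv2.CV_32F,1,0),cv2.Sobel(g,cv2.CV_32F,0,1)),(3,3),0);c=[]
    for dx in np.arange(-.014,.0141,.002):
      for dy in np.arange(-.014,.0141,.002):
        for dz in np.arange(-.012,.0121,.004):
          for w in(-.04,-.02,0,.02,.04):
            X=np.array([.509,.4145,.095+dz])+Ro.from_euler("z",1.406+w).apply(G+[dx,dy,0]);q=proj(n,X,r).astype(np.float32)
            c.append((round(float(np.minimum(cv2.remap(m,q[:,0].copy(),q[:,1].copy(),cv2.INTER_LINEAR),200).mean())),*(float(round(v,3)) for v in(dx,dy,dz,w))))
    print(n,sorted(c)[-4:],np.median([x[0] for x in c]))
g=cv2.cvtColor(s1["image"],cv2.COLOR_RGB2GRAY);m=cv2.magnitude(cv2.Sobel(g,cv2.CV_32F,1,0),cv2.Sobel(g,cv2.CV_32F,0,1))
t=np.linspace(0,2*np.pi,200);c=[]
for dx in np.arange(-.02,.021,.001):
  for dy in np.arange(-.02,.021,.001):
    q=proj("side",[[.637+dx+.024*np.cos(k),.004+dy+.024*np.sin(k),.037] for k in t]+[[.637+dx+.065*np.cos(k),.004+dy+.065*np.sin(k),.031] for k in t],r).astype(np.float32)
    c.append((float(np.minimum(cv2.remap(m,q[:,0].copy(),q[:,1].copy(),cv2.INTER_LINEAR),80).mean()),float(round(dx,3)),float(round(dy,3))))
print("cover",sorted(c)[-2:])
E
```

```text
t 19.2167 p [0.5089 0.4144 0.329 ] toolx yaw 1.4067 tz [-1.e-04 -1.e-04 -1.e+00] F [-0.55 -0.13 -0.8 ] w 0.503 gf 0.0 j [ 0.628  0.507  0.993 -0.     1.641  0.792]
motion 1.81402734375
wrist [(152, 0.002, 0.0, -0.004, 0.02), (152, 0.002, 0.0, 0.0, 0.0), (152, 0.002, 0.0, 0.0, 0.02), (153, 0.002, 0.0, -0.004, 0.0)] 62.0
wrist [(148, -0.002, 0.0, -0.008, 0.0), (150, -0.002, 0.002, -0.004, -0.02), (150, 0.0, 0.0, -0.012, 0.0), (151, -0.002, 0.0, -0.004, 0.0)] 26.0
side [(185, -0.014, -0.012, -0.012, 0.04), (185, -0.014, -0.01, -0.012, 0.0), (185, -0.014, -0.01, -0.012, 0.02), (185, -0.014, -0.008, -0.012, 0.0)] 124.0
cover [(79.99928283691406, -0.004, 0.001), (80.0, -0.003, 0.001)]
```

```bash
python3 -c "
from station import arm
print(arm.hand_in())"
```

```text
the job is handed in; nothing more can be done
None
```

The cover lies about 4 mm from the centre of the empty tray, flat on its rails with the blade drawn out; the lifter hangs on both pegs, apparently at rest and level, and the job is handed in (no verdict was returned).

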